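# Put the whetstone back in its case and close it

### The job

Lay the whetstone in its seat in the open wooden case that is screwed to the bench, then close the case with the long lid so that it sits down fully on the board all round. The shorter lid belongs to something else: leave it where it is.

Things in the scene. Friction and masses are not known exactly. Their poses are not given: they have to be found in the camera images.
- whetstone: Grey rectangular whetstone, 45 (its x) x 140 (its y) x 22 mm (z), 0.33 kg, lying flat and loose on the bench. Origin: centre of its underside; z up, y along its length. Either way round is the same.
- case: Open wooden case, fixed to the bench: a board 117 (x) x 204 (y) x 8 mm with a rectangular curb on it, 7 mm high, 71 x 164 mm outside, 61 x 154 mm inside. The stone's seat is inside the curb, its floor the board's top, 8 mm above the bench. The long lid goes round the curb and rests on the board's top. Origin: centre of the board's underside; z up, y lengthwise. Either way round is the same.
- long_lid: The case's loose wooden lid, the longer of two: hollow below, 101 (x) x 192 (y) mm outside, 91 x 182 and 27 mm deep inside, 35 mm high, with a solid dark grip bar on top, 24 (x) x 80 (y) x 26 mm high (its top 61 mm above the lower edge). 0.3 kg, right way up on the bench. Origin: centre of the lower edge plane; z up, y lengthwise. Either way round is the same.
- short_lid: The other wooden lid, same make, width, height and grip bar (24 x 80 mm) but only 130 mm long (y); too short for the case. To be left alone. Origin and axes as for the long lid.

How it is judged:
On the way, in this order (a step that is already met when the one before it is completed fails the run):
1. the whetstone lies flat in its seat inside the curb, let go, the case still open (x of whetstone in the frame of case between -0.013 and 0.013 m and y of whetstone in the frame of case between -0.013 and 0.013 m and z of whetstone in the frame of case between 0.004 and 0.012 m and angle between the z axis of whetstone and the z axis of case, either way round below 0.1 rad and angle between the y axis of whetstone and the y axis of case, either way round below 0.25 rad and contact force between whetstone and the fingers below 0.3 N and horizontal distance between long_lid and case above 0.1 m), for 0.2 s.
2. the long lid is down on the board, over the stone (x of whetstone in the frame of case between -0.013 and 0.013 m and y of whetstone in the frame of case between -0.013 and 0.013 m and z of whetstone in the frame of case between 0.004 and 0.012 m and angle between the z axis of whetstone and the z axis of case, either way round below 0.1 rad and angle between the y axis of whetstone and the y axis of case, either way round below 0.25 rad and x of long_lid in the frame of case between -0.015 and 0.015 m and y of long_lid in the frame of case between -0.015 and 0.015 m and z of long_lid in the frame of case between 0.004 and 0.012 m and angle between the z axis of long_lid and the z axis of case, either way round below 0.06 rad and angle between the y axis of long_lid and the y axis of case, either way round below 0.2 rad), for 0.2 s.
At the end, for the whole second after the job is handed in: The whetstone lies flat in its seat (centre within 13 mm along each axis, 0.25 rad) under the long lid, which is down on the board round the curb (within 4 mm in height, 0.06 rad level, 15 mm along each axis, 0.2 rad); both at rest; short lid moved under 30 mm (all of step 2 and linear speed of each of whetstone, long_lid below 0.02 m/s); the robot touches nothing.
It fails at once if the short lid is moved more than 30 mm (distance of short_lid from where it was at the start of the episode above 0.03 m).
It also fails if it takes over 45 s, if anything falls off the work surface, if the arm or the gripper's body presses on something with over 40 N, if the wrist force passes 120 N, or if a joint passes its speed limit or range.

### The arm

A 7-joint arm with a two-finger parallel gripper is mounted at the origin on the work surface; the furniture and walls round the work are solid. World frame = base frame: x ahead of the robot, y to its left, z up, the work surface at z = 0. Lengths are in m, angles in rad, forces in N, time in s.
With the tool pointing down it reaches from about 0.4 to 0.75 m from the base axis. Payload 19.5 kg.
Tool frame: the origin (TCP) lies between the finger pads; the fingertips stand 17 mm ahead of it and the grasp point (between the pads) lies 2 mm behind it; z points along the fingers, y is the line along which they close (so a half turn about z gives the same grasp; the last joint's range is limited). The gripper opens to 85 mm and grips with 20 to 120 N. Pads are 22 mm wide; open, the fingers measure 114 mm over their backs; the gripper's body (76 mm by 85 mm) begins 54 mm behind the grasp point. The pads swing forward as they close: fully open they stand 13 mm farther back than shut.
Start: joints at [-1.246, 0.707, -0.028, 1.485, 0.022, 0.951, -0.075], TCP at [0.206, 0.537, 0.248] pointing down, gripper open.
Joint ranges: [-2.71, 2.71], [-0.32, 2.16], [-1.57, 1.52], [0, 2.45], [-1.46, 4.6], [0, 2.02], [-2.83, 2.83]. Speed limits (rad/s): [1.89, 1.89, 2.57, 2.57, 3.01, 3.01, 3.01].

### API

Orientations are given as a rotation vector (axis times angle).
In Python, from rig import r gives the robot as it stands. The module is installed in compiled form; this text tells all that it offers.
- The arm moves only by the tool carry_out, never from a script. Its argument "steps" is a list that holds one entry, the list of rows, each a list of 7 numbers: the shift along the tool's x, y, z in mm, then the turn, a rotation vector about the tool's x, y, z in units of 6 degrees (1.0 is 6 degrees), then the finger opening in mm, from 0 to 85.4. A call has 1 to 8 rows; each row shifts and turns the commanded pose from where the row before left it, along the tool's axes as they then stand; what a row does not reach is not made up. A row lasts 1/8 s, in which the tool goes at most 62.5 mm and 10.7 degrees, less where a joint would pass 70% of its speed; a pose out of reach is approached as far as the arm can. A call with a gripper value outside its range is refused whole. The fingers move at their own pace and stop on an object; "squeeze" is the grip in N (left out, the last holds). Time passes only in rows, so rows that do not move let the fingers close. It gives the time, the measured TCP pose, the force, the opening and the grip force at its end, in the units of the state.
- r.state(): the state, without advancing time (a new reading comes with each control period).
- r.snapshot(name): name is "side" or "top" or "wrist"; returns a dict with "img" (480x640x3 uint8, red, green, blue), "mtx" (3x3 intrinsics, pixels), "origin" and "orientation" of the camera in the world; the wrist camera has in their place "T_tool_cam" (4x4, takes a point from camera to tool coordinates, whose origin is the TCP and whose axes are the flange's). Camera axes: x right, y down, z forward; pixel columns grow to the right and rows downward; lengths in m; the calibration is good to about 2 mm. A picture is of the moment at which its call begins: read the wrist's pose just before it. There is no depth.
- r.job_done(): hands the job in; it is judged then, once.
The state is a dict: "t": time; "q": joint angles; "joint_vel": joint speeds; "tau": joint torques, N m; "ee_pos": TCP position; "orientation": TCP orientation; "wrist_force": force on the tool from outside, world axes, zero at the start; "torque": the same for the moment, N m; "finger_gap": finger opening in m; "grasp_force": force on a finger pad.
Only numpy, scipy, OpenCV 4.12 (cv2) and the standard library are available. Lean on these libraries where they do the work, as an engineer would, in place of code of your own. Each camera call takes 0.05 s, during which the arm holds its last target. There are 200 camera calls.

## Working session

There is one attempt and no reset: what is moved stays moved. The work goes in short steps, Python scripts to look and compute and a tool call to move; the robot and the scene stay as the last step left them, time stands still between calls to the robot, and variables do not carry over. Pictures are saved under pics/ and viewed, at most 10 in all, crops included, and the job is handed in when it is done.

Besides the shell and the picture viewer there is one more tool, called after "Call:" as name([rows], argument=value, ...), one row to a line, values as JSON. carry_out: Moves the arm, as the interface text tells. Its arguments: {"type":"object","properties":{"steps":{"type":"array"},"squeeze":{"type":"number"}},"required":["steps"]}

```bash
mkdir -p pics; cat > h.py <<'E'
from rig import r
import numpy as np, cv2
from scipy.spatial.transform import Rotation as R
def cam(name):
    s=r.state(); d=r.snapshot(name)
    if name=="wrist":
        T=np.eye(4);T[:3,:3]=R.from_rotvec(s["orientation"]).as_matrix();T[:3,3]=s["ee_pos"]
        C=T@np.array(d["T_tool_cam"])
    else:
        C=np.eye(4);o=np.array(d["orientation"])
        C[:3,:3]=o if o.shape==(3,3) else R.from_rotvec(o).as_matrix();C[:3,3]=d["origin"]
    return d["img"],np.array(d["mtx"]),C
def save(name,f):
    im,K,C=cam(name);cv2.imwrite(f"pics/{f}.png",im[:,:,::-1]);np.savez(f"pics/{f}.npz",K=K,C=C)
def px(f,pts,z):
    d=np.load(f"pics/{f}.npz");out=[]
    for u,v in pts:
        w=d["C"][:3,:3]@np.linalg.inv(d["K"])@[u,v,1];o=d["C"][:3,3]
        out.append((o+w*(z-o[2])/w[2])[:2])
    return np.array(out)
def proj(f,P):
    d=np.load(f"pics/{f}.npz");c=(np.array(P)-d["C"][:3,3])@d["C"][:3,:3];u=c@d["K"].T
    return u[:,:2]/u[:,2:]
E
python3 - <<'E'
from h import *
save("top","top0");save("side","side0")
print(r.state(),np.load("pics/top0.npz")["C"])
E
```

```text
{'t': 0.1, 'q': array([-1.24572263,  0.70700076, -0.02761226,  1.48492377,  0.02200061,
        0.95088072, -0.07548811]), 'joint_vel': array([-1.23696670e-03, -1.10880092e-03,  6.76169389e-04, -1.63647634e-03,
       -8.03697978e-04, -4.92291862e-05,  1.25120301e-03]), 'tau': array([ 1.38689807e-03, -8.84318662e+01,  1.23622689e+00, -2.36461687e+01,
        1.69649720e-02,  4.99615868e-03, -3.12690656e-05]), 'ee_pos': array([0.20612681, 0.53656917, 0.24790392]), 'orientation': array([-5.72866410e-01, -3.08878031e+00,  1.41322306e-03]), 'wrist_force': array([-0.31376435, -0.47026668,  0.14534466]), 'torque': array([ 0.00140215,  0.07102209, -0.01972371]), 'grasp_force': 0.0, 'finger_gap': 0.08523108858898266} [[ 0.0118111  -0.99528813  0.09623944  0.4006156 ]
 [-0.99931701 -0.01511929 -0.03371817  0.04274213]
 [ 0.03501437 -0.09577546 -0.99478694  0.95653613]
 [ 0.          0.          0.          1.        ]]
```

View pics/top0.png

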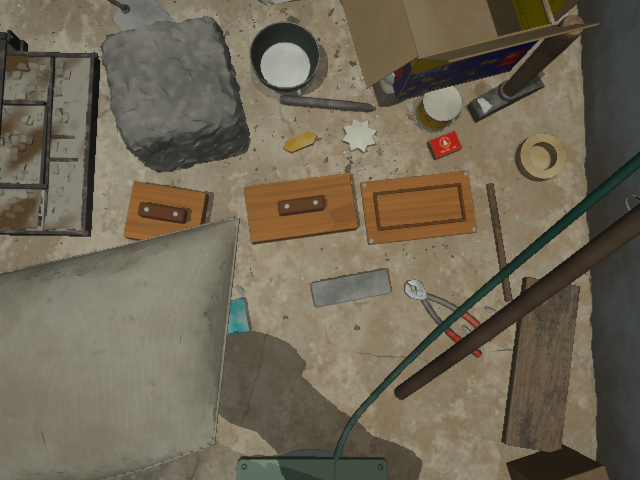

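View pics/side0.png

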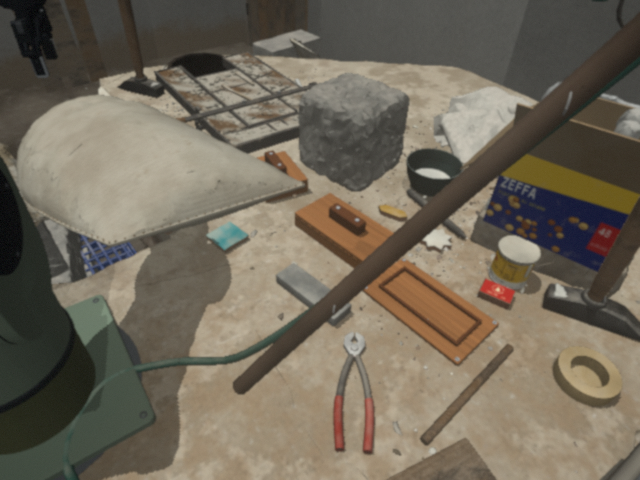

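The top view shows the short lid at (165,212), long lid at (301,208), case at (419,208) and whetstone at (350,287). A raised canvas (corner at 237,218) and a slanting pole (end at 400,393) overhang the work. The side view shows the same two obstacles, with the canvas tip at (305,185) and the pole end at (240,385).

```bash
python3 - <<'E'
from h import *
np.set_printoptions(precision=3,suppress=True)
def tri(a,b):
    P=[]
    for f in("top0","side0"):
        d=np.load(f"pics/{f}.npz");P.append(d["K"]@np.linalg.inv(d["C"])[:3])
    X=cv2.triangulatePoints(P[0],P[1],np.array(a,float).reshape(2,1),np.array(b,float).reshape(2,1));X=(X[:3]/X[3]).ravel()
    return X,proj("top0",[X])-a
print("canvas tip",tri((237,218),(305,185)));print("pole end",tri((400,393),(240,385)))
# pole as line: planes from both views
def plane(f,a,b):
    d=np.load(f"pics/{f}.npz");g=lambda p:d["C"][:3,:3]@np.linalg.inv(d["K"])@[*p,1]
    n=np.cross(g(a),g(b));n/=np.linalg.norm(n);return n,n@d["C"][:3,3]
def line(A,B):
    n1,c1=plane("top0",*A);n2,c2=plane("side0",*B);d=np.cross(n1,n2);d/=np.linalg.norm(d)
    p=np.linalg.lstsq(np.array([n1,n2]),[c1,c2],rcond=None)[0];return p,d
p,d=line(((400,393),(640,220)),((240,385),(640,48)))
for x in(.05,.1,.2,.3,.4,.5):print("pole",p+d*(x-p[0])/d[0])
print("pliers tip",px("top0",[(410,285)],0.01))
def rect(n,c,z):
    q=px("top0",c,z);m=q.mean(0);e=q[1]-q[0];e2=q[2]-q[3];l=e+e2
    print(n,m,"yaw of long axis deg",np.degrees(np.arctan2(l[1],l[0])),"len",np.linalg.norm(e),np.linalg.norm(e2),"wid",np.linalg.norm(q[3]-q[0]))
rect("stone",[(389,269),(311,284),(314,307),(392,291)],.022)
rect("curb",[(462,183),(374,191),(377,233),(466,225)],.015)
rect("lid",[(354,175),(245,187),(250,243),(358,231)],.035)
rect("bar",[(325,196),(278,201),(279,215),(327,210)],.061)
d=np.load("pics/side0.npz");print(d["C"][:3,3], d["C"][:3,2])
q=r.snapshot("wrist")["T_tool_cam"];print(q)
E
```

```text
canvas tip (array([0.544, 0.134, 0.074]), array([[ 0.431, -0.719]]))
pole end (array([ 0.245, -0.154,  0.016]), array([[ 0.144, -0.299]]))
pole [ 0.05  -0.025 -0.314]
pole [ 0.1   -0.058 -0.23 ]
pole [ 0.2   -0.125 -0.06 ]
pole [ 0.3   -0.191  0.11 ]
pole [ 0.4   -0.258  0.279]
pole [ 0.5   -0.324  0.449]
pliers tip [[ 0.435 -0.174]]
stone [ 0.429 -0.067] yaw of long axis deg 101.89520891103439 len 0.1428322696727358 0.14261098344798473 wid 0.03971362454550705
curb [ 0.577 -0.192] yaw of long axis deg 96.21985099803395 len 0.16445417128173503 0.16502413827845974 wid 0.0785227425794727
lid [0.567 0.024] yaw of long axis deg 97.42684499870074 len 0.19644379166576023 0.19268051053270352 wid 0.10173447296192753
bar [0.569 0.024] yaw of long axis deg 97.13659524652229 len 0.08202187665292247 0.08353722524467236 wid 0.024838748602067164
[ 0.136 -0.479  0.596] [ 0.429  0.603 -0.672]
[[ 0.    -0.948 -0.319  0.083]
 [ 1.     0.     0.001  0.   ]
 [-0.    -0.319  0.948 -0.125]
 [ 0.     0.     0.     1.   ]]
```

Call:
carry_out([
  [[0,0,-50,0,0,0,85],[0,0,-50,0,0,0,85],[0,0,-50,0,0,0,85],[0,0,-30,0,0,0,85]],
])

```text
t: 0.65
ee_pos: [0.2062, 0.5367, 0.4305]
orientation: [0.573, 3.089, 0.003]
wrist_force: [0.2, 0.1, -0.3]
finger_gap: 0.0846
grasp_force: 0.0
```

```bash
cat >> h.py <<'E'
def plan(wps):
    """wps: (x,y,z,close_az_deg); prints number of rows and per-row shift/turn (tool pointing down)"""
    s=r.state();p=np.array(s["ee_pos"]);M=R.from_rotvec(s["orientation"]).as_matrix()
    az=np.degrees(np.arctan2(M[1,1],M[0,1]));print("now",p.round(4),"az",az.round(2),"tilt",np.degrees(np.arccos(-M[2,2])).round(2),"q",s["q"].round(2))
    for x,y,z,a in wps:
        t=np.array([x,y,z]);da=(a-az+90)%180-90
        n=max(1,int(np.ceil(max(np.linalg.norm(t-p)/.05,abs(da)/9))))
        print("-> n",n)
        for i in range(n):
            b=np.radians(az);Y=np.array([np.cos(b),np.sin(b),0]);Z=np.array([0,0,-1]);X=np.cross(Y,Z)
            d=(t-p)/n*1000
            print(np.round([d@X,d@Y,d@Z,0,0,-da/n/6],2).tolist());az+=da/n
        p=t
E
python3 - <<'E'
from h import *
plan([(.42,.3,.43,40),(.40,-.06,.30,12)])
E
```

```text
now [0.2062 0.5367 0.4305] az 68.98 tilt 0.1 q [-1.25  0.58 -0.02  1.08  0.01  1.48 -0.06]
-> n 7
[-40.64, -20.61, 0.07, 0.0, 0.0, 0.69]
[-42.02, -17.62, 0.07, 0.0, 0.0, 0.69]
[-43.18, -14.54, 0.07, 0.0, 0.0, 0.69]
[-44.12, -11.39, 0.07, 0.0, 0.0, 0.69]
[-44.83, -8.17, 0.07, 0.0, 0.0, 0.69]
[-45.3, -4.91, 0.07, 0.0, 0.0, 0.69]
[-45.54, -1.63, 0.07, 0.0, 0.0, 0.69]
-> n 8
[-32.87, -30.84, 16.25, 0.0, 0.0, 0.58]
[-34.69, -28.78, 16.25, 0.0, 0.0, 0.58]
[-36.38, -26.61, 16.25, 0.0, 0.0, 0.58]
[-37.93, -24.33, 16.25, 0.0, 0.0, 0.58]
[-39.35, -21.97, 16.25, 0.0, 0.0, 0.58]
[-40.62, -19.53, 16.25, 0.0, 0.0, 0.58]
[-41.73, -17.01, 16.25, 0.0, 0.0, 0.58]
[-42.7, -14.43, 16.25, 0.0, 0.0, 0.58]
```

Call:
carry_out([
  [[-41,-21,0,0,0,0.7,85],[-42,-18,0,0,0,0.7,85],[-43,-15,0,0,0,0.7,85],[-44,-11,0,0,0,0.7,85],[-45,-8,0,0,0,0.7,85],[-45,-5,0,0,0,0.7,85],[-45,-2,0,0,0,0.7,85]],
])

```text
t: 1.52
ee_pos: [0.4191, 0.2977, 0.4282]
orientation: [-1.341, -2.841, 0.0]
wrist_force: [0.2, 0.0, -0.3]
finger_gap: 0.0848
grasp_force: 0.0
```

Call:
carry_out([
  [[-33,-31,16,0,0,0.6,85],[-35,-29,16,0,0,0.6,85],[-36,-27,16,0,0,0.6,85],[-38,-24,16,0,0,0.6,85],[-39,-22,16,0,0,0.6,85],[-41,-20,16,0,0,0.6,85],[-42,-17,16,0,0,0.6,85],[-42,-14,16,0,0,0.6,85]],
])

```text
t: 2.52
ee_pos: [0.3928, -0.0622, 0.2999]
orientation: [2.005, 2.418, 0.0]
wrist_force: [1.6, -0.1, -0.3]
finger_gap: 0.0847
grasp_force: 0.0
```

```bash
python3 - <<'E'
from h import *
save("wrist","w1");plan([(.429,-.067,.13,12)])
E
```

```text
now [ 0.3917 -0.067   0.2986] az 10.18 tilt 0.16 q [-0.11  0.39  0.3   1.99 -0.16  0.78  0.46]
-> n 4
[-1.65, 9.18, 42.15, 0.0, 0.0, -0.08]
[-1.72, 9.17, 42.15, 0.0, 0.0, -0.08]
[-1.79, 9.16, 42.15, 0.0, 0.0, -0.08]
[-1.86, 9.14, 42.15, 0.0, 0.0, -0.08]
```

View pics/w1.png

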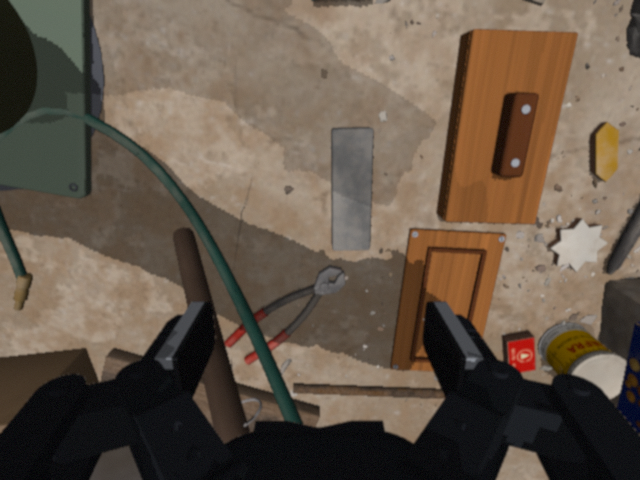

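The wrist view shows the stone with corners (332,128), (372,128), (369,249), (331,249). The lid bar corners are (508,92), (537,95), (522,177), (497,174), and the case's board top edge is visible at (410,230)–(503,233).

```bash
python3 - <<'E'
from h import *
def rect(n,c,z):
    q=px("w1",c,z);m=q.mean(0);l=(q[0]-q[3])+(q[1]-q[2])
    print(n,m.round(4),"az",np.degrees(np.arctan2(l[1],l[0])).round(1),np.linalg.norm(q[0]-q[3]).round(4),np.linalg.norm(q[0]-q[1]).round(4))
    return m
rect("stone",[(332,128),(372,128),(369,249),(331,249)],.022)
rect("bar",[(508,92),(537,95),(522,177),(497,174)],.061)
rect("lid",[(471,29),(576,32),(536,223),(440,220)],.035)
print(px("w1",[(410,230),(503,233)],.008),px("w1",[(427,246),(486,249)],.015))
E
```

```text
stone [ 0.4294 -0.0631] az 101.4 0.1373 0.0423
bar [0.5684 0.0277] az 101.1 0.0763 0.0275
lid [0.5697 0.0283] az 98.9 0.1889 0.0998
[[ 0.51052737 -0.0984883 ]
 [ 0.62108608 -0.08145837]] [[ 0.53352386 -0.11224337]
 [ 0.60394757 -0.10284596]]
```

```bash
python3 - <<'E'
from h import *
plan([(.429,-.065,.09,11.5)])
E
```

```text
now [ 0.3917 -0.067   0.2986] az 10.18 tilt 0.16 q [-0.11  0.39  0.3   1.99 -0.16  0.78  0.46]
-> n 5
[-0.92, 7.42, 41.72, 0.0, 0.0, -0.04]
[-0.96, 7.41, 41.72, 0.0, 0.0, -0.04]
[-0.99, 7.41, 41.72, 0.0, 0.0, -0.04]
[-1.03, 7.4, 41.72, 0.0, 0.0, -0.04]
[-1.06, 7.4, 41.72, 0.0, 0.0, -0.04]
```

Call:
carry_out([
  [[-1,7.4,42,0,0,-0.04,85],[-1,7.4,42,0,0,-0.04,85],[-1,7.4,42,0,0,-0.04,85],[-1,7.4,42,0,0,-0.04,85],[-1,7.4,42,0,0,-0.04,85],[0,0,0,0,0,0,85]],
])

```text
t: 3.32
ee_pos: [0.4295, -0.0585, 0.0887]
orientation: [-1.976, -2.438, 0.003]
wrist_force: [-0.7, -0.8, 1.2]
finger_gap: 0.0847
grasp_force: 0.0
```

```bash
python3 - <<'E'
from h import *
save("wrist","w2");plan([(.429,-.065,.025,11.5)])
E
```

```text
now [ 0.4298 -0.0586  0.0904] az 11.96 tilt 0.12 q [ 0.02  0.83  0.08  2.14 -0.31  0.19  0.59]
-> n 2
[-3.04, -1.05, 32.68, 0.0, 0.0, 0.04]
[-3.04, -1.04, 32.68, 0.0, 0.0, 0.04]
```

View pics/w2.png

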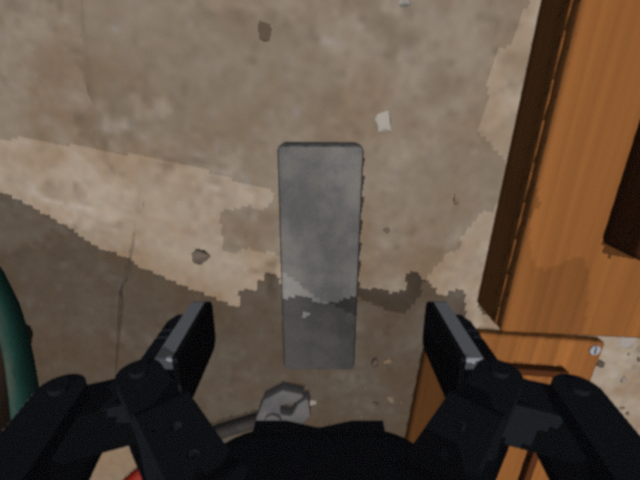

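The wrist view shows the stone's top face at (278,143), (363,143), (356,368), (285,368), centred between the fingers and with the board edge clear of the right finger.

```bash
python3 - <<'E'
from h import *
q=px("w2",[(278,143),(363,143),(356,368),(285,368)],.022);l=(q[0]-q[3])+(q[1]-q[2]);m=q.mean(0)
a=np.degrees(np.arctan2(l[1],l[0]))-90
print(m,a,np.linalg.norm(q[0]-q[3]))
plan([(m[0],m[1],.025,a)])
E
```

```text
[ 0.43080358 -0.06247773] 12.079300914809636 0.13847910263370242
now [ 0.4298 -0.0586  0.0904] az 11.96 tilt 0.12 q [ 0.02  0.83  0.08  2.14 -0.31  0.19  0.59]
-> n 2
[-1.99, 0.09, 32.68, 0.0, 0.0, -0.01]
[-1.99, 0.09, 32.68, 0.0, 0.0, -0.01]
```

Call:
carry_out([
  [[-2,0,33,0,0,0,85],[-2,0,32,0,0,0,85],[0,0,0,0,0,0,85],[0,0,0,0,0,0,40],[0,0,0,0,0,0,35],[0,0,0,0,0,0,35],[0,0,0,0,0,0,35]],
], squeeze=60)

```text
t: 4.25
ee_pos: [0.4317, -0.0624, 0.0268]
orientation: [1.976, 2.44, 0.002]
wrist_force: [-1.5, 0.7, 25.8]
finger_gap: 0.0437
grasp_force: 57.7
```

Call:
carry_out([
  [[0,0,-10,0,0,0,35],[0,0,-40,0,0,0,35],[0,0,-50,0,0,0,35],[0,0,0,0,0,0,35]],
])

```text
t: 4.75
ee_pos: [0.4321, -0.0624, 0.1284]
orientation: [1.974, 2.438, 0.004]
wrist_force: [1.0, 0.6, -4.7]
finger_gap: 0.0431
grasp_force: 64.2
```

```bash
python3 - <<'E'
from h import *
print(px("top0",[(361,182),(472,173),(477,235),(367,244)],.008))
print(px("top0",[(374,191),(462,183),(466,225),(377,233)],.015))
im=cv2.imread("pics/top0.png")[160:260,350:490];cv2.imwrite("pics/casecrop.png",cv2.resize(im,None,fx=5.5,fy=5.5,interpolation=cv2.INTER_CUBIC))
plan([(.577,-.190,.18,8)])
E
```

```text
[[ 0.62459483 -0.08476067]
 [ 0.64585687 -0.29276518]
 [ 0.52931471 -0.29995561]
 [ 0.50938492 -0.09603362]]
[[ 0.60661595 -0.10779937]
 [ 0.62480875 -0.27124415]
 [ 0.54652501 -0.27736594]
 [ 0.52902098 -0.11327275]]
now [ 0.4321 -0.0624  0.1284] az 12.0 tilt 0.27 q [-0.    0.75  0.13  2.11 -0.31  0.29  0.59]
-> n 4
[-38.75, 28.78, -12.9, 0.0, 0.0, 0.17]
[-38.24, 29.46, -12.9, 0.0, 0.0, 0.17]
[-37.72, 30.12, -12.9, 0.0, 0.0, 0.17]
[-37.18, 30.77, -12.9, 0.0, 0.0, 0.17]
```

View pics/casecrop.png

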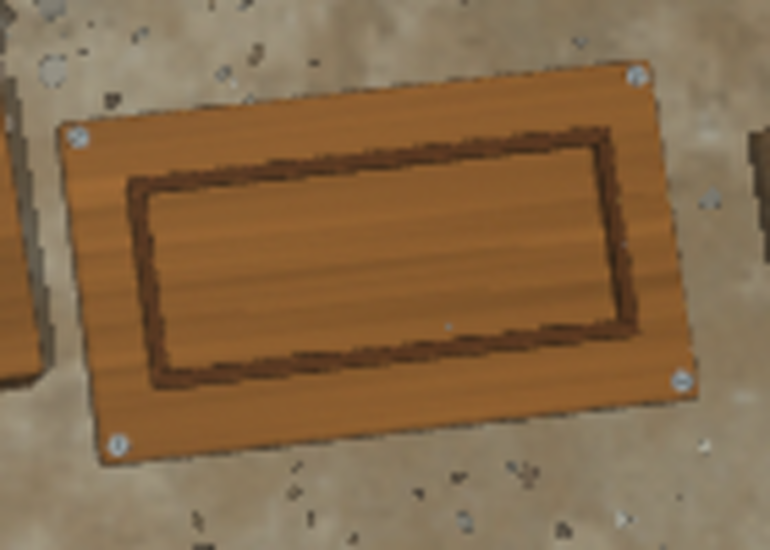

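The enlarged crop shows the board corners at (60,123), (650,62), (696,398), (102,465). The outer curb corners are (127,180), (608,127), (637,335), (153,388).

```bash
python3 - <<'E'
from h import *
for c,z in(([(60,123),(650,62),(696,398),(102,465)],.008),([(127,180),(608,127),(637,335),(153,388)],.015)):
    q=px("top0",np.array(c)/5.5+[350-.4,160-.4],z);l=q[0]+q[3]-q[1]-q[2];m=q.mean(0);a=np.degrees(np.arctan2(l[1],l[0]))-90
    print(m,a,np.linalg.norm(q[0]-q[1]),np.linalg.norm(q[0]-q[3]))
E
```

```text
[ 0.57962038 -0.1913319 ] 7.226421649237693 0.202584188137248 0.1163753066293768
[ 0.57963191 -0.19091182] 7.3306296733415195 0.16378333736230596 0.07035377232025176
```

Call:
carry_out([
  [[-39,29,-13,0,0,0.2,35],[-39,30,-13,0,0,0.2,35],[-38,30,-13,0,0,0.2,35],[-38,31,-13,0,0,0.2,35],[0,0,0,0,0,0,35]],
])

```text
t: 5.38
ee_pos: [0.5777, -0.1952, 0.1769]
orientation: [2.079, 2.353, -0.001]
wrist_force: [-1.2, 0.9, -4.9]
finger_gap: 0.0432
grasp_force: 64.3
```

```bash
python3 - <<'E'
from h import *
save("wrist","w3");plan([(.5796,-.190,.08,7.3)])
E
```

```text
now [ 0.5764 -0.1934  0.1763] az 7.12 tilt 0.07 q [ 0.16  0.86  0.24  1.45 -0.24  0.86  0.6 ]
-> n 2
[1.5, 1.79, 48.15, 0.0, 0.0, -0.01]
[1.5, 1.79, 48.15, 0.0, 0.0, -0.01]
```

View pics/w3.png

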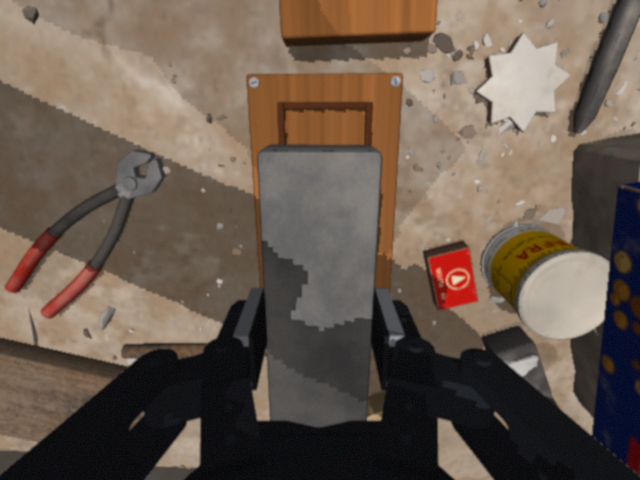

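The wrist view shows the stone held, with its far top edge at (259,151)–(382,149). Beneath it are the board's far edge at (247,74)–(403,73) and the curb's outer far edge at (278,102)–(372,102).

```bash
python3 - <<'E'
from h import *
a=np.radians(97.3);u=np.array([np.cos(a),np.sin(a)])
for z in(.171,.175):
  q=px("w3",[(259,151),(382,149)],z);print("stone",q,np.linalg.norm(q[0]-q[1]),"centre",q.mean(0)-u*.07)
b=px("w3",[(247,74),(403,73)],.008);c=px("w3",[(278,102),(372,102)],.015)
print(b.mean(0)-u*.102,np.linalg.norm(b[1]-b[0]),c.mean(0)-u*.082,np.linalg.norm(c[0]-c[1]),[np.degrees(np.arctan2(*(x[1]-x[0])[::-1])) for x in (b,c,q)])
E
```

```text
stone [[ 0.54824147 -0.13049989]
 [ 0.59092915 -0.12450469]] 0.04310661769855685 centre [ 0.57847984 -0.1969349 ]
stone [[ 0.54881587 -0.1299661 ]
 [ 0.59020236 -0.12415364]] 0.04179265629638399 centre [ 0.57840363 -0.19649248]
[ 0.58203582 -0.19125781] 0.11504088184647504 [ 0.58196248 -0.19117879] 0.06925582536373671 [np.float64(7.4215655865142045), np.float64(7.081167938768418), np.float64(7.9945250081074635)]
```

Call:
carry_out([
  [[-2.5,2,45,0,0,0,35],[-2.5,2,45,0,0,0,35],[0,0,30,0,0,0,35],[0,0,8,0,0,0,35],[0,0,6,0,0,0,35],[0,0,0,0,0,0,35]],
])

```text
t: 6.18
ee_pos: [0.5813, -0.1972, 0.0439]
orientation: [2.077, 2.356, 0.0]
wrist_force: [1.1, 0.4, -4.0]
finger_gap: 0.0438
grasp_force: 64.2
```

```bash
python3 - <<'E'
from h import *
plan([(.580,-.1885,.036,7.3)])
E
```

```text
now [ 0.5813 -0.1972  0.0439] az 7.2 tilt 0.03 q [ 0.19  1.05  0.18  1.51 -0.28  0.61  0.64]
-> n 1
[8.77, -0.24, 7.94, 0.0, 0.0, -0.02]
```

Call:
carry_out([
  [[8.8,-0.5,-2,0,0,0,35],[0,0,0,0,0,0,35],[0,0,5,0,0,0,35],[0,0,3,0,0,0,35],[0,0,0,0,0,0,35]],
])

```text
t: 6.8
ee_pos: [0.5794, -0.1887, 0.0369]
orientation: [-2.078, -2.356, 0.001]
wrist_force: [0.2, 1.3, -3.8]
finger_gap: 0.0431
grasp_force: 64.3
```

Call:
carry_out([
  [[0,0,1,0,0,0,35],[0,0,1,0,0,0,35],[0,0,0,0,0,0,35]],
])

```text
t: 7.18
ee_pos: [0.5796, -0.1886, 0.0353]
orientation: [-2.078, -2.356, 0.0]
wrist_force: [0.1, -0.9, -4.1]
finger_gap: 0.0433
grasp_force: 64.3
```

Call:
carry_out([
  [[0,0,1.5,0,0,0,35],[0,0,1,0,0,0,35],[0,0,0,0,0,0,35]],
])

```text
t: 7.55
ee_pos: [0.5797, -0.1887, 0.0348]
orientation: [2.078, 2.356, 0.001]
wrist_force: [-12.3, 4.0, 36.3]
finger_gap: 0.0432
grasp_force: 68.6
```

Call:
carry_out([
  [[0,0,-1.5,0,0,0,35],[0,0,0,0,0,0,60],[0,0,0,0,0,0,70],[0,0,0,0,0,0,70],[0,0,-40,0,0,0,75],[0,0,-50,0,0,0,85],[0,0,-50,0,0,0,85],[0,0,0,0,0,0,85]],
])

```text
t: 8.55
ee_pos: [0.5808, -0.1891, 0.1777]
orientation: [2.075, 2.353, 0.003]
wrist_force: [0.2, 0.1, -0.6]
finger_gap: 0.0852
grasp_force: 0.0
```

```bash
python3 - <<'E'
from h import *
save("wrist","w4");save("top","top1");plan([(.569,.026,.25,7.5)])
im=cv2.imread("pics/top1.png")[160:260,350:490];w=cv2.imread("pics/w4.png")
cv2.imwrite("pics/v4.png",np.vstack([cv2.resize(w,(800,600))[:,:800]])) 
E
```

```text
now [ 0.5796 -0.1885  0.1743] az 7.19 tilt 0.01 q [ 0.15  0.86  0.24  1.45 -0.24  0.86  0.59]
-> n 5
[42.83, 3.27, -15.14, 0.0, 0.0, -0.01]
[42.82, 3.32, -15.14, 0.0, 0.0, -0.01]
[42.82, 3.37, -15.14, 0.0, 0.0, -0.01]
[42.82, 3.41, -15.14, 0.0, 0.0, -0.01]
[42.81, 3.46, -15.14, 0.0, 0.0, -0.01]
```

View pics/w4.png

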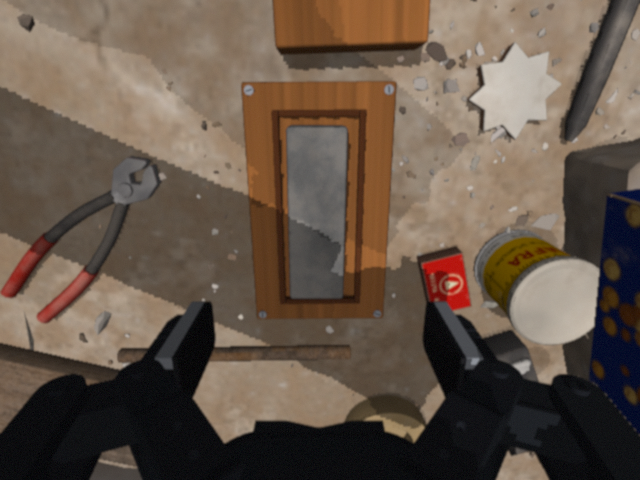

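The wrist view shows the stone inside the curb, with corners (288,126), (348,126), (344,299), (290,299). The board corners are (242,82), (396,82), (383,318), (258,319).

```bash
python3 - <<'E'
from h import *
def f(c,z):
    q=px("w4",c,z);l=q[0]+q[1]-q[2]-q[3];a=np.degrees(np.arctan2(l[1],l[0]))
    print(q.mean(0),a,np.linalg.norm(q[0]-q[3]),np.linalg.norm(q[0]-q[1]),np.linalg.norm(q[2]-q[3]))
f([(288,126),(348,126),(344,299),(290,299)],.03);f([(242,82),(396,82),(383,318),(258,319)],.008);f([(273,110),(366,110),(359,303),(281,303)],.015)
im=cv2.imread("pics/top0.png")[165:260,230:370];cv2.imwrite("pics/lidcrop.png",cv2.resize(im,None,fx=5.5,fy=5.5,interpolation=cv2.INTER_CUBIC))
E
```

```text
[ 0.58028588 -0.18985323] 96.83193334289899 0.13928363584028097 0.042864027925276285 0.0451352799789664
[ 0.58244005 -0.19067294] 97.60833887897354 0.20271283600420373 0.11464898273637383 0.11511658425732503
[ 0.58229456 -0.19046747] 97.40636449815344 0.16235134820183167 0.0691626450543888 0.06905470715719053
```

Call:
carry_out([
  [[43,3,-15,0,0,0,85],[43,3,-15,0,0,0,85],[43,3,-15,0,0,0,85],[43,3,-15,0,0,0,85],[33,4,-15,0,0,0,85],[0,0,0,0,0,0,85]],
])

```text
t: 9.4
ee_pos: [0.5698, 0.0194, 0.2489]
orientation: [-2.073, -2.359, -0.0]
wrist_force: [0.1, -0.2, -0.0]
finger_gap: 0.0853
grasp_force: 0.0
```

```bash
python3 - <<'E'
from h import *
save("wrist","w5");plan([(.569,.026,.12,7.5)])
E
```

```text
now [0.5696 0.0175 0.2485] az 7.27 tilt 0.07 q [-0.24  0.72  0.31  1.51 -0.25  0.95  0.27]
-> n 3
[2.85, 0.15, 42.83, 0.0, 0.0, -0.01]
[2.85, 0.16, 42.83, 0.0, 0.0, -0.01]
[2.85, 0.16, 42.83, 0.0, 0.0, -0.01]
```

View pics/w5.png

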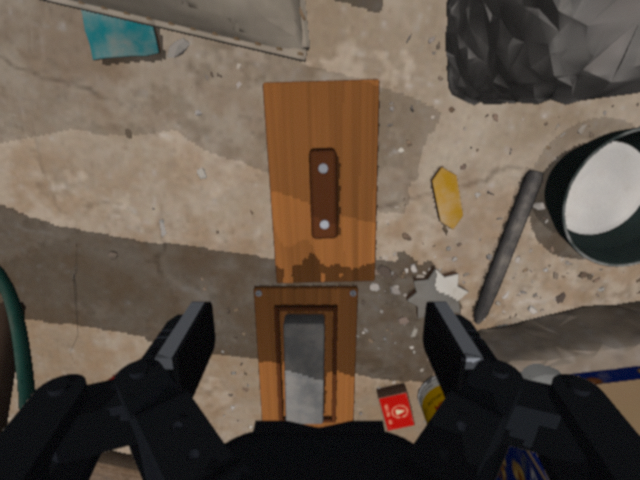

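The wrist view shows the lid with corners (264,82), (379,79), (375,278), (275,282) and its grip bar at (309,149)–(338,149)–(338,237)–(312,237). The canvas edge is well beyond the lid's end.

```bash
python3 - <<'E'
from h import *
def f(c,z):
    q=px("w5",c,z);l=q[0]+q[1]-q[2]-q[3];a=np.degrees(np.arctan2(l[1],l[0]))-90;m=q.mean(0)
    print(m,a,np.linalg.norm(q[0]-q[3]),np.linalg.norm(q[0]-q[1]));return m,a
f([(309,149),(338,149),(338,237),(312,237)],.061);m,a=f([(264,82),(379,79),(375,278),(275,282)],.035)
plan([(m[0]-.002,m[1],.12,a)])
E
```

```text
[0.57293234 0.02983761] 8.651586302200897 0.07811872568657109 0.024246307162421644
[0.57245759 0.02928745] 8.629483583513576 0.18972031574170561 0.09843045426784243
now [0.5696 0.0175 0.2485] az 7.27 tilt 0.07 q [-0.24  0.72  0.31  1.51 -0.25  0.95  0.27]
-> n 3
[3.87, 0.77, 42.83, 0.0, 0.0, -0.08]
[3.87, 0.81, 42.83, 0.0, 0.0, -0.08]
[3.86, 0.84, 42.83, 0.0, 0.0, -0.08]
```

Call:
carry_out([
  [[3.5,0.5,48,0,0,-0.05,85],[3.5,0.5,48,0,0,-0.05,85],[3.5,0.5,45,0,0,-0.05,85],[0,0,40,0,0,0,85],[0,0,12,0,0,0,85],[0,0,0,0,0,0,85]],
])

```text
t: 10.2
ee_pos: [0.5698, 0.0266, 0.0562]
orientation: [-2.06, -2.371, 0.002]
wrist_force: [0.6, 0.2, 0.1]
finger_gap: 0.0849
grasp_force: 0.0
```

```bash
python3 - <<'E'
from h import *
plan([(.570,.028,.055,8.3)])
E
```

```text
now [0.5698 0.0266 0.0562] az 8.03 tilt 0.06 q [-0.2   0.99  0.2   1.67 -0.34  0.51  0.35]
-> n 1
[1.38, 0.4, 1.22, 0.0, 0.0, -0.04]
```

Good. Close on the bar.

Call:
carry_out([
  [[1.4,0,0,0,0,0,50],[0,0,0,0,0,0,20],[0,0,0,0,0,0,15],[0,0,0,0,0,0,15],[0,0,0,0,0,0,15],[0,0,0,0,0,0,15]],
], squeeze=80)

```text
t: 10.95
ee_pos: [0.5701, 0.0288, 0.0571]
orientation: [2.059, 2.372, 0.001]
wrist_force: [-1.8, -0.3, 12.5]
finger_gap: 0.0221
grasp_force: 80.5
```

Call:
carry_out([
  [[0,0,-20,0,0,0,15],[0,0,-40,0,0,0,15],[0,0,-45,0,0,0,15],[0,0,0,0,0,0,15]],
])

```text
t: 11.45
ee_pos: [0.5708, 0.0287, 0.164]
orientation: [2.057, 2.37, 0.005]
wrist_force: [1.0, 0.2, -2.7]
finger_gap: 0.0225
grasp_force: 79.2
```

```bash
python3 - <<'E'
from h import *
plan([(.580,-.1895,.16,7.4)])
E
```

```text
now [0.5708 0.0287 0.164 ] az 8.08 tilt 0.25 q [-0.24  0.83  0.27  1.61 -0.3   0.74  0.31]
-> n 5
[-43.47, -4.31, 0.8, 0.0, 0.0, 0.02]
[-43.48, -4.21, 0.8, 0.0, 0.0, 0.02]
[-43.49, -4.11, 0.8, 0.0, 0.0, 0.02]
[-43.5, -4.0, 0.8, 0.0, 0.0, 0.02]
[-43.51, -3.9, 0.8, 0.0, 0.0, 0.02]
```

Call:
carry_out([
  [[-35,-4,0,0,0,0.02,15],[-43,-4,0,0,0,0.02,15],[-43,-4,0,0,0,0.02,15],[-43,-4,0,0,0,0.02,15],[-35,-4,0,0,0,0.02,15],[-18,0,0,0,0,0,15],[0,0,0,0,0,0,15]],
])

```text
t: 12.32
ee_pos: [0.5792, -0.1895, 0.1606]
orientation: [-2.072, -2.36, 0.001]
wrist_force: [0.1, 0.2, -2.5]
finger_gap: 0.0227
grasp_force: 79.0
```

```bash
python3 - <<'E'
from h import *
save("wrist","w6");plan([(.580,-.1895,.07,7.4)])
E
```

```text
now [ 0.5794 -0.1882  0.1607] az 7.5 tilt 0.06 q [ 0.16  0.88  0.23  1.46 -0.24  0.83  0.6 ]
-> n 2
[-0.69, 0.2, 45.35, 0.0, 0.0, 0.01]
[-0.69, 0.2, 45.35, 0.0, 0.0, 0.01]
```

View pics/w6.png

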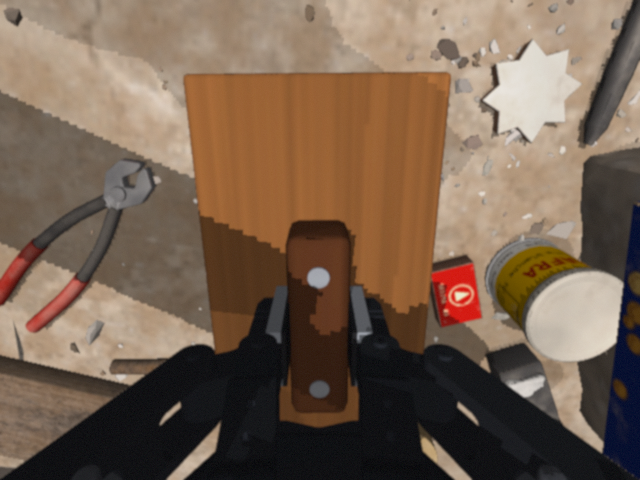

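The wrist view shows the lid held level above the case, with its far top edge at (186,75)–(449,72).

```bash
python3 - <<'E'
from h import *
a=np.radians(97.4);u=np.array([np.cos(a),np.sin(a)])
q=px("w6",[(186,75),(449,72)],.1386);print(q.mean(0)-u*.096,np.linalg.norm(q[1]-q[0]),np.degrees(np.arctan2(*(q[1]-q[0])[::-1])))
E
```

```text
[ 0.57848461 -0.19142131] 0.09722300623652452 8.041340620918321
```

Call:
carry_out([
  [[0,1.5,35,0,0,0,15],[0,0,30,0,0,0,15],[0,0,15,0,0,0,15],[0,0,8,0,0,0,15],[0,0,4,0,0,0,15],[0,0,2,0,0,0,15],[0,0,0,0,0,0,15]],
])

```text
t: 13.25
ee_pos: [0.5811, -0.1888, 0.0677]
orientation: [2.071, 2.361, 0.0]
wrist_force: [-0.6, 0.3, -2.0]
finger_gap: 0.0224
grasp_force: 79.0
```

Call:
carry_out([
  [[0,0,1.5,0,0,0,15],[0,0,1.5,0,0,0,15],[0,0,0,0,0,0,15]],
])

```text
t: 13.62
ee_pos: [0.5811, -0.1888, 0.0651]
orientation: [2.071, 2.361, 0.0]
wrist_force: [-3.1, 1.6, 12.6]
finger_gap: 0.0223
grasp_force: 80.8
```

Seated at the expected height, in contact. Release and retreat.

Call:
carry_out([
  [[0,0,0,0,0,0,40],[0,0,0,0,0,0,60],[0,0,0,0,0,0,60],[0,0,-40,0,0,0,60],[0,0,-50,0,0,0,60],[0,0,-50,0,0,0,60],[0,0,0,0,0,0,60]],
])

```text
t: 14.5
ee_pos: [0.582, -0.1892, 0.2077]
orientation: [2.068, 2.358, 0.003]
wrist_force: [0.1, 0.4, -1.0]
finger_gap: 0.0599
grasp_force: 0.0
```

```bash
python3 - <<'E'
from h import *
save("wrist","w7")
E
```

```text
(no output)
```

View pics/w7.png

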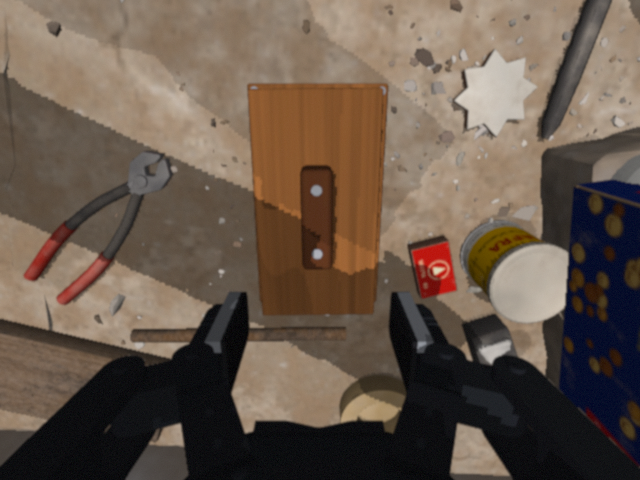

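The wrist view shows the lid square on the board, covering (250,88) to (377,313), with only a thin margin of board visible. The gripper is clear of it.

```bash
python3 -c "
from rig import r
print(r.job_done())"
```

```text
the job is handed in; nothing more can be done
None
```

The whetstone is in its seat, the long lid is down on the board over it, the short lid was not touched, and the job was handed in at about 14.5 s; the hand-in returned no verdict.

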